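Let a T-handled dibber swing plumb and hang it on its display fork

TASK

Lift the dibber by its T-bar clear of the table, away from the stand, and ease your grip so that it swings down and hangs plumb in the fingers; then grip it firmly again. Carry it, still plumb, to the display stand, hang it in the fork with the bar across both prongs and the shaft down between them, and let go. Leave the tomato, the onion and the tape roll where they are.

Things in the scene. Friction and masses are not known exactly. Their poses are not given: they have to be found in the camera images.
- dibber: Hand dibber, about 0.36 kg: wooden T-bar 20 mm thick, 60 mm long, on a steel shaft 10 mm thick (ferrule 15 mm thick to 24 mm from the bar axis) with a 20 mm thick steel point, its tip 191 mm from the bar axis. Origin: centre of the T-bar; y along the bar, -x along the shaft to the tip. It starts lying flat, bar axis 10 mm above the table. Centre of mass on the shaft, about 90 mm from the bar.
- dibber_bar (a point): Centre of the T-bar (the body's origin). Its brass end caps narrow to flat faces of 7 mm diameter, 30 mm out along y: pinched by these, it stays far out of plumb under a firm grip (80 N a finger) and turns down about the bar's axis as the grip is eased; at 15 N a finger it is nearly plumb, under 3 N it falls. A firm grip is 40 N a finger or more. Hanging plumb, +x is up.
- stand: Fixed display stand: wooden base 150 x 110 x 18 mm, a 16 mm square steel post whose axis is 52 mm along +x from the origin, head 234 mm high, nothing higher but the prong tips. From it a fork of two round prongs runs level to -x. Origin: on the table under the fork seat; -x is the fork's open side, y across the prongs, z up.
- fork_seat (a point): Where the bar's centre lies when hung midway on the prongs, 240 mm above the table. Prongs: 8 mm thick, centres at y = -14.5 and +14.5 mm (21 mm clear between), tops at 230 mm; they end at x = -43 mm in upturned tips 240 mm high. The bar can lie about 20 mm either way along them, up to the tips or the post's head.
- tomato: Red tomato, 67 mm, loose bystander; origin at its underside.
- onion: Brown onion, 63 mm wide, 68 mm high, loose bystander; origin at its underside.
- tape_roll: Roll of masking tape, 96 mm across, 25 mm high, lying flat, loose bystander; origin at its underside.
Things that resemble listed ones, but are neither listed nor needed, are in the scene too. There is more than one size of the dibber; the one meant has the size given above.

How it is judged:
On the way, in this order (a step that is already met when the one before it is completed fails the run):
1. The dibber hangs plumb (within 0.25 rad) and still in a light grip (under 60 N over both fingers together), bar over 0.21 m above the table (the tip clear of it) and over 0.12 m from the fork (angle between dibber's own x axis and vertical below 0.25 rad and angular speed of dibber below 0.5 rad/s and height (world z) of dibber_bar above 0.21 m and contact force between the fingers and dibber between 1 and 60 N and horizontal distance between dibber_bar and fork_seat above 0.12 m), for 0.3 s.
2. It is gripped firmly again (over 70 N over both fingers together), still plumb within 0.25 rad, bar over 0.12 m from the fork (angle between dibber's own x axis and vertical below 0.25 rad and contact force between the fingers and dibber above 70 N and horizontal distance between dibber_bar and fork_seat above 0.12 m), for 0.2 s.
At the end, for the whole second after the job is handed in: The dibber hangs at rest in the fork: bar across both prongs between the upturned tips and the post, its centre within 12 mm of the fork's middle line, bar within 0.4 rad of square to the prongs, shaft plumb within 0.2 rad (x of dibber_bar in the frame of stand between -0.032 and 0.036 m and y of dibber_bar in the frame of stand between -0.012 and 0.012 m and z of dibber_bar in the frame of stand between 0.232 and 0.248 m and angle between dibber's own x axis and vertical below 0.2 rad and angle between the y axis of dibber and the y axis of stand, either way round below 0.4 rad and linear speed of dibber below 0.05 m/s and contact force between dibber and stand above 0.5 N); the robot touches nothing.
It fails at once if the dibber is brought to within 0.10 m of the fork more than 0.5 rad out of plumb (distance between dibber_bar and fork_seat below 0.1 m and angle between dibber's own x axis and vertical above 0.5 rad).
It fails at once if the tomato is moved more than 30 mm (distance of tomato from where it was at the start of the episode above 0.03 m).
It fails at once if the onion is moved more than 30 mm (distance of onion from where it was at the start of the episode above 0.03 m).
It fails at once if the tape roll is moved more than 30 mm (distance of tape_roll from where it was at the start of the episode above 0.03 m).
It also fails if it takes over 72 s, if anything falls off the work surface, if the arm or the gripper's body presses on something with over 40 N, if the wrist force passes 120 N, or if a joint passes its speed limit or range.

ROBOT

A 6-joint arm with a two-finger parallel gripper is mounted at the origin on the work surface; the furniture and walls round the work are solid. World frame = base frame: x ahead of the robot, y to its left, z up, the work surface at z = 0. Lengths are in m, angles in rad, forces in N, time in s.
With the tool pointing down it reaches from about 0.275 to 0.825 m from the base axis. Payload 5.2 kg.
Tool frame: the origin (TCP) lies on the centre line of the jaws, within the pads' length; the fingertips stand 25 mm ahead of it and the grasp point (between the pads) lies 6 mm ahead of it; z points along the fingers, y is the direction in which the jaws open and shut (so a half turn about z gives the same grasp; the last joint's range is limited). The gripper opens to 93 mm and grips with 3 to 60 N. Pads are 15 mm wide; open, the fingers measure 128 mm over their backs; the gripper's body (75 mm by 188 mm) begins 65 mm behind the grasp point.
Start: joints at [-1.343, 0.259, 1.535, -0, 1.348, -0.203], TCP at [0.23, -0.5, 0.244] pointing down, gripper open.
Joint ranges: [-3.14, 3.14], [-0.91, 2.08], [0.19, 2.58], [-1.22, 4.36], [0.22, 2.71], [-3.12, 3.12]. Speed limits (rad/s): [2.57, 2.57, 3.14, 3.14, 3.14, 3.14].

INTERFACE

Orientations are given as a unit quaternion [x, y, z, w].
In Python, from rig import arm, imaging gives the robot as it stands.
- The arm moves only by the shell command python3 -m pendant 'ROWS' [FORCE]. ROWS is JSON, a list of rows, each a list of 3 entries, a list of its own where there are three numbers: the gripper's target within -1 to 1 (shut at 1, half-way at 0, fully open at -1), then the shift along the world's x, y, z in mm, then the turn about the world's z in degrees. A call has 1 to 20 rows; each row shifts and turns the commanded pose from where the row before left it; what a row does not reach is not made up. A row lasts 1/12 s, in which the tool goes at most 41.7 mm and 7.16 degrees, less where a joint would pass 70% of its speed; a pose out of reach is approached as far as the arm can. A call is refused whole if a number of a shift passes 41.7 or a number of a turn 7.16, either way. A call with a gripper value outside its range is refused whole. The fingers move at their own pace and stop on an object; FORCE is the grip in N (left out, the last holds). Time passes only in rows, so rows that do not move let the fingers close. It gives the time, the measured TCP pose, the force and the opening at its end, in the units of the state.
- arm.sense(): the state, without advancing time (a new reading comes with each control period).
- imaging.camera(name): name is "side" or "top" or "wrist"; returns a dict with "frame" (384x512x3 uint8, blue, green, red), "fx", "fy", "cx", "cy" (pixels), "origin" and "rotation" of the camera in the world. Camera axes: x right, y down, z forward; pixel columns grow to the right and rows downward; lengths in m; the calibration is good to about 2 mm. The wrist camera is an equidistant fisheye: a pixel r from the principal point sees the ray r / f radians off the axis. A picture is of the moment at which its call begins. There is no depth.
- arm.finish_job(): hands the job in, once; it reports no verdict.
The state is a dict: "time_s": time; "joint_pos": joint angles; "qvel": joint speeds; "joint_torque": joint torques, N m; "position": TCP position; "tcp_rot": TCP orientation; "force": force on the tool from outside, world axes, zero at the start; "ft_torque": the same for the moment, N m; "finger_gap": finger opening in m.
Only numpy, scipy, OpenCV 4.12 (cv2) and the standard library are available. Lean on these libraries where they do the work, as an engineer would, in place of code of your own. Each camera call takes 0.05 s, during which the arm holds its last target.

## Working session

There is one attempt and no reset: what is moved stays moved. The work goes in short steps, Python scripts to look and compute and a shell command to move; the robot and the scene stay as the last step left them, time stands still between calls to the robot, and variables do not carry over. Pictures are saved under pics/ and viewed, and the job is handed in when it is done.

```bash
ls; mkdir -p pics; python3 - <<'E'
from rig import arm, imaging
import cv2,numpy as np
print(arm.sense())
for n in ["top","side","wrist"]:
    c=imaging.camera(n); cv2.imwrite(f"pics/{n}0.png",c["frame"])
    print(n,[round(c[k],1) for k in("fx","fy","cx","cy")],np.round(c["origin"],3),np.round(c["rotation"],3).tolist())
E
```

```text
pics
{'time_s': 0.0, 'joint_pos': array([-1.34283200e+00,  2.59304809e-01,  1.53609520e+00, -6.08041671e-06,
        1.34797158e+00, -2.02790586e-01]), 'qvel': array([ 0.00053685,  0.00027428, -0.00024865,  0.00017381, -0.00238239,
        0.00228644]), 'joint_torque': array([-1.08058874e-03, -4.37314725e+01, -2.84000534e+01,  7.17028510e-02,
        4.14069474e-02, -1.49225721e-04]), 'position': array([ 0.22956452, -0.4992472 ,  0.24283335]), 'tcp_rot': array([ 9.76895264e-01,  2.13716754e-01, -1.41595823e-05, -8.89363903e-04]), 'force': array([0.27813604, 0.45822084, 0.010473  ]), 'ft_torque': array([-0.05978411, -0.00801593, -0.02548825]), 'finger_gap': 0.09264992325990691}
top [433.0, 433.0, 260.2, 191.6] [ 0.275 -0.082  1.237] [0.705, -0.703, 0.053, -0.078]
side [459.5, 459.5, 251.3, 193.3] [0.438 0.804 0.904] [-0.032, 0.903, -0.428, 0.016]
wrist [297.3, 297.3, 258.4, 188.6] [ 0.301 -0.466  0.384] [0.833, -0.534, -0.078, 0.121]
```

View pics/top0.png

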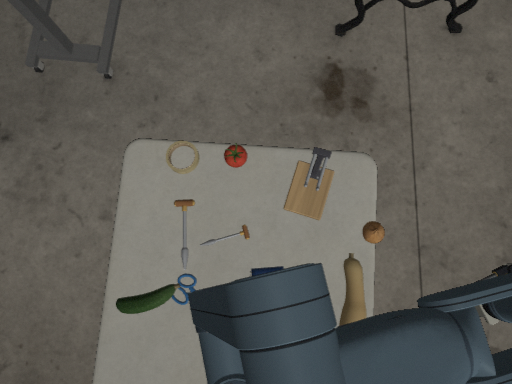

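View pics/side0.png

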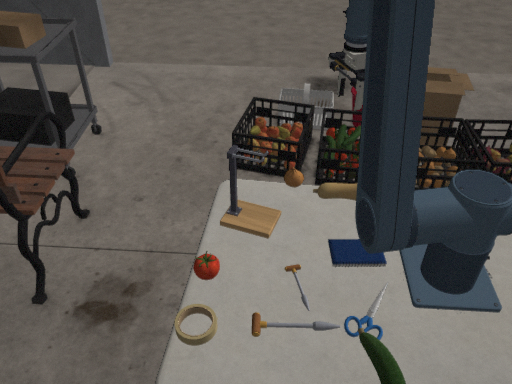

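View pics/wrist0.png

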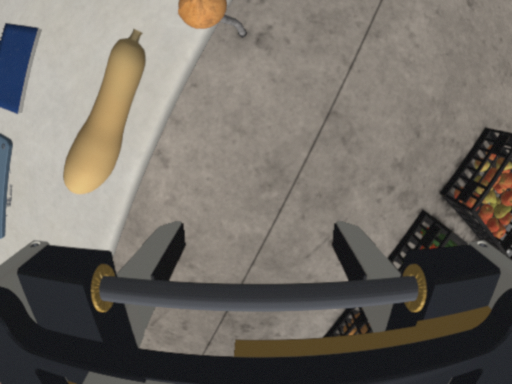

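```bash
cat > h.py <<'E'
import numpy as np,cv2
from scipy.spatial.transform import Rotation as R
from rig import arm, imaging
def ray(c,uv):
    Rm=np.array(c["rotation"]); Rm=R.from_quat(Rm).as_matrix() if Rm.size==4 else Rm
    return np.array(c["origin"]),Rm@np.array([(uv[0]-c["cx"])/c["fx"],(uv[1]-c["cy"])/c["fy"],1.])
def onz(c,uv,z):
    o,d=ray(c,uv); return o+d*(z-o[2])/d[2]
def proj(c,p):
    Rm=np.array(c["rotation"]); Rm=R.from_quat(Rm).as_matrix() if Rm.size==4 else Rm
    q=Rm.T@(np.array(p)-c["origin"]); return np.array([c["cx"]+c["fx"]*q[0]/q[2],c["cy"]+c["fy"]*q[1]/q[2]])
def blobs(c,lo,hi,box=None,amin=15):
    m=cv2.inRange(cv2.cvtColor(c["frame"],cv2.COLOR_BGR2HSV),lo,hi)
    if box is not None:
        k=np.zeros_like(m);x0,y0,x1,y1=box;k[y0:y1,x0:x1]=255;m&=k
    n,l,s,ce=cv2.connectedComponentsWithStats(m)
    return [(s[i,4],ce[i],cv2.minAreaRect(np.argwhere(l==i)[:,::-1].astype(np.float32))) for i in range(1,n) if s[i,4]>=amin]
E
python3 - <<'E'
from h import *
t=imaging.camera("top");s=imaging.camera("side")
np.set_printoptions(precision=4,suppress=True)
for nm,c,bx in(("top",t,(100,130,390,330)),("side",s,(150,130,400,384))):
    for b in blobs(c,(5,90,60),(28,255,255),bx): print(nm,b[0],b[1].round(1),[np.round(v,1) for v in b[2]],onz(c,b[1],.01))
print("tips",onz(t,(185,266),.01),onz(t,(202,243),.01),onz(s,(339,327),.01))
x=t["frame"][125:285,110:390];cv2.imwrite("pics/tc.png",cv2.resize(x,None,fx=2.8,fy=2.8,interpolation=cv2.INTER_CUBIC))
x=s["frame"][130:350,150:400];cv2.imwrite("pics/sc.png",cv2.resize(x,None,fx=2.7,fy=2.7,interpolation=cv2.INTER_CUBIC))
E
```

```text
top 176 [232.7 154.2] [array([233.5, 154. ]), array([16.3, 21.9]), np.float64(45.0)] [0.6167 0.044  0.01  ]
top 1586 [307.3 192.6] [array([308.3, 189.8]), array([37.5, 51. ]), np.float64(16.5)] [ 0.5017 -0.173   0.01  ]
top 140 [184.  203.6] [array([184., 205.]), array([10., 20.]), np.float64(90.0)] [0.4697 0.1826 0.01  ]
top 372 [373.3 232.1] [array([373.5, 232. ]), array([20., 21.]), np.float64(90.0)] [ 0.3886 -0.356   0.01  ]
top 68 [244.7 231.8] [array([243.6, 232. ]), array([13.8,  7.5]), np.float64(76.0)] [0.3887 0.0058 0.01  ]
top 1151 [353.  293.1] [array([354.3, 291.6]), array([24.6, 66.6]), np.float64(4.0)] [ 0.2213 -0.2938  0.01  ]
side 378 [279.  133.9] [array([276. , 135.5]), array([11., 52.]), np.float64(90.0)] [ 0.4405 -0.634   0.01  ]
side 33 [331.6 133.5] [array([331., 134.]), array([8., 6.]), np.float64(90.0)] [ 0.2489 -0.65    0.01  ]
side 15 [350.5 131.1] [array([351. , 131.5]), array([3., 6.]), np.float64(90.0)] [ 0.1787 -0.6719  0.01  ]
side 162 [264.7 143.6] [array([264.9, 143.5]), array([25.3,  6.9]), np.float64(9.5)] [ 0.4894 -0.5659  0.01  ]
side 45 [284.  1
[... 1404 characters left out ...]
2.5 267.8] [array([292.5, 268.5]), array([ 7., 15.]), np.float64(90.0)] [0.39   0.0076 0.01  ]
side 102 [193.7 309.7] [array([193.2, 309.8]), array([10.3, 30.9]), np.float64(82.9)] [0.6208 0.154  0.01  ]
side 214 [257.5 324.1] [array([259., 324.]), array([22., 14.]), np.float64(90.0)] [0.4692 0.1829 0.01  ]
side 57 [181.  333.9] [array([180.6, 333.6]), array([21.,  7.]), np.float64(54.5)] [0.6382 0.2206 0.01  ]
side 39 [204.5 335.3] [array([203.8, 336.2]), array([ 5.5, 17.5]), np.float64(78.7)] [0.5851 0.2205 0.01  ]
side 26 [194.2 340.3] [array([194.5, 339.5]), array([7., 9.]), np.float64(90.0)] [0.606  0.2345 0.01  ]
tips [0.2921 0.1729 0.01  ] [0.3566 0.1268 0.01  ] [0.2846 0.1775 0.01  ]
```

View pics/tc.png

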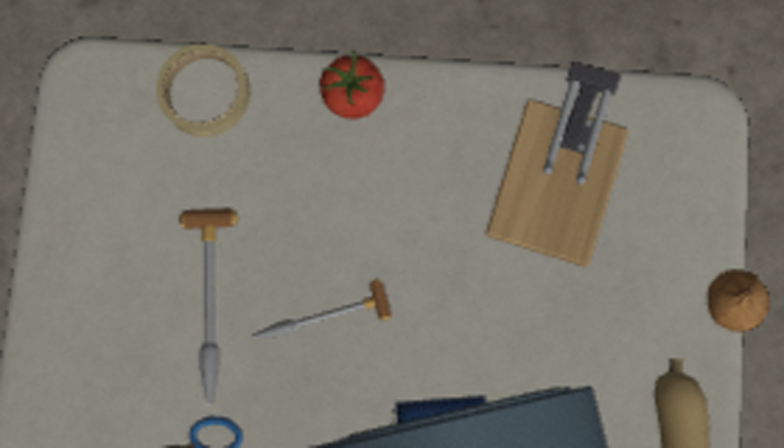

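View pics/sc.png

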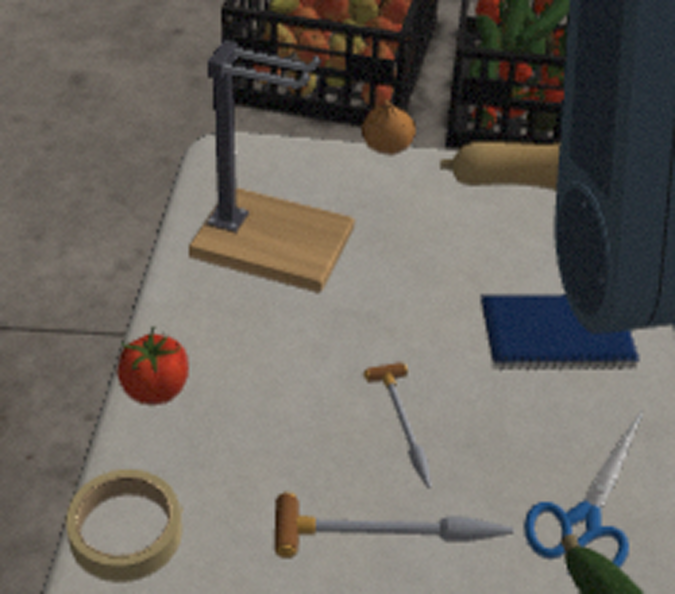

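The two dibbers are at top (184,203) and top (246,232). The first measures about 187 mm from bar to tip, which fits the 191 mm given. The second is only about 125 mm, so it is the decoy. The crop confirms the big one, with its shaft pointing towards the robot. Next I'll enlarge the fork and the bar to measure them.

```bash
python3 - <<'E'
from h import *
t=imaging.camera("top");s=imaging.camera("side")
a=t["frame"][140:225,280:345];b=s["frame"][140:190,220:285];c=t["frame"][190:275,160:210]
cv2.imwrite("pics/ft.png",cv2.resize(a,None,fx=6.5,fy=6.5,interpolation=cv2.INTER_CUBIC))
cv2.imwrite("pics/fs.png",cv2.resize(b,None,fx=10,fy=10,interpolation=cv2.INTER_CUBIC))
cv2.imwrite("pics/db.png",cv2.resize(c,None,fx=7,fy=7,interpolation=cv2.INTER_CUBIC))
E
```

```text
(no output)
```

View pics/ft.png

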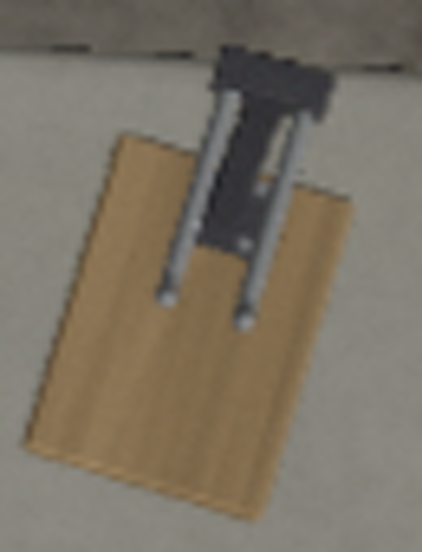

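View pics/fs.png

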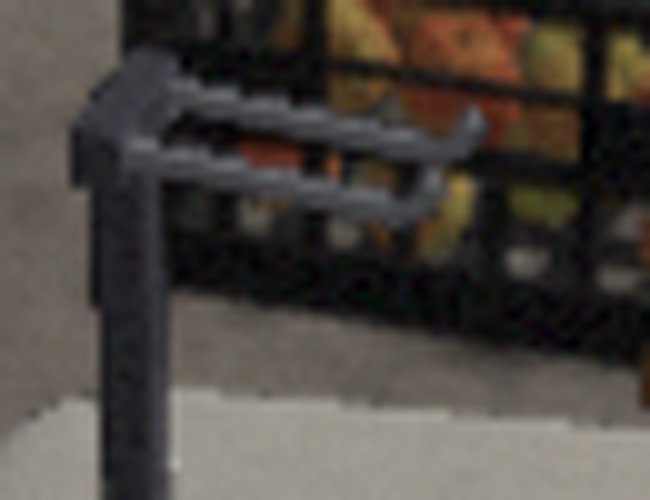

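View pics/db.png

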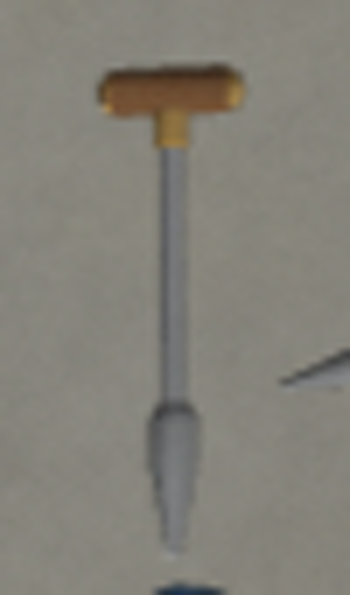

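```bash
python3 - <<'E'
from h import *
np.set_printoptions(precision=4,suppress=True)
t=imaging.camera("top");s=imaging.camera("side")
T=lambda u,v:(280+(u-3.)/6.5,140+(v-3.)/6.5); S=lambda u,v:(220+(u-5)/10,140+(v-5)/10); D=lambda u,v:(160+(u-3)/7,190+(v-3)/7)
def tri(a,b):
    A=[];B=[]
    for c,uv in((t,a),(s,b)):
        o,d=ray(c,uv);d=d/np.linalg.norm(d);P=np.eye(3)-np.outer(d,d);A.append(P);B.append(P@o)
    x=np.linalg.lstsq(np.vstack(A),np.hstack(B),rcond=None)[0];return x
print("tri tips",tri(T(168,295),S(432,182)),tri(T(245,318),S(478,118)))
L=onz(t,T(168,295),.237);Rr=onz(t,T(245,318),.237);rl=onz(t,T(230,95),.23);rr=onz(t,T(303,118),.23)
print("L,R",L,Rr,"dist",np.linalg.norm(L-Rr));
for p,q in((L,rl),(Rr,rr)): d=q-p;print("prong yaw",np.degrees(np.arctan2(d[1],d[0])),np.linalg.norm(d[:2]))
d=L-Rr;print("cross yaw-90",np.degrees(np.arctan2(d[1],d[0]))-90)
h=[onz(t,T(*p),.234) for p in((222,48),(335,72))];print("head",h)
b=[onz(t,T(*p),.018) for p in((122,133),(353,200),(258,520),(25,450))]
print("base",np.array(b),np.mean(b,0))
for i,j in((3,0),(2,1)): d=b[j]-b[i];print("base yaw",np.degrees(np.arctan2(d[1],d[0])),np.linalg.norm(d))
for i,j in((1,0),(2,3)): d=b[j]-b[i];print("base yaw",np.degrees(np.arctan2(d[1],d[0]))-90,np.linalg.norm(d))
e=[onz(t,D(*p),.01) for p in((99,93),(243,88),(171,90),(172,552))];print("bar L,R,c,tip",np.array(e))
d=e[0]-e[1];print(np.degrees(np.arctan2(d[1],d[0]))-90,np.linalg.norm(d)); d=e[2]-e[3];print(np.degrees(np.arctan2(d[1],d[0])),np.linalg.norm(d))
print("proj c in side",proj(s,e[2]))
E
```

```text
tri tips [ 0.4781 -0.1519  0.2376] [ 0.4684 -0.1791  0.2393]
L,R [ 0.478  -0.1519  0.237 ] [ 0.4695 -0.1794  0.237 ] dist 0.028836212989819688
prong yaw -17.590483525760195 0.08034942019383137
prong yaw -16.9962599952158 0.07972101288400683
cross yaw-90 -17.148496828119477
head [array([ 0.5714, -0.1732,  0.234 ]), array([ 0.5621, -0.2143,  0.234 ])]
base [[ 0.5963 -0.1477  0.018 ]
 [ 0.5653 -0.2493  0.018 ]
 [ 0.423  -0.2047  0.018 ]
 [ 0.4536 -0.1039  0.018 ]] [ 0.5095 -0.1764  0.018 ]
base yaw -17.054406733023985 0.14923344352402051
base yaw -17.397844088975077 0.14915451674157068
base yaw -16.940971182633334 0.10618885213425228
base yaw -16.895602424832134 0.10529500484276383
bar L,R,c,tip [[0.4719 0.2125 0.01  ]
 [0.474  0.1528 0.01  ]
 [0.4731 0.1826 0.01  ]
 [0.2854 0.175  0.01  ]]
1.9983281428297062 0.05980598104680354
2.319193432000795 0.18788499491202404
proj c in side [255.7676 323.9045]
```

The fork yaw is about -17.1° and the seat is near (0.513, -0.178). The bar centre is (0.473, 0.183) with a yaw of +2.1°. I'll move above the bar.

```bash
python3 -m pendant '[[-1,[12,34,3],-1.13],[-1,[12,34,3],-1.13],[-1,[12,34,3],-1.13],[-1,[12,34,3],-1.13],[-1,[12,34,3],-1.13],[-1,[12,34,3],-1.13],[-1,[12,34,3],-1.13],[-1,[12,34,3],-1.13],[-1,[12,34,3],-1.13],[-1,[12,34,3],-1.13],[-1,[12,34,-8],-1.13],[-1,[12,34,-8],-1.13],[-1,[12,34,-8],-1.13],[-1,[12,34,-8],-1.13],[-1,[12,34,-8],-1.13],[-1,[12,34,-8],-1.13],[-1,[12,34,-8],-1.13],[-1,[12,34,-8],-1.13],[-1,[12,34,-8],-1.13],[-1,[3,34,-8],-1.13]]' 60; python3 - <<'E'
from h import *
s=arm.sense();print(s["position"],s["tcp_rot"],s["time_s"])
E
```

```text
time_s: 2.12
position: [0.4622, 0.1822, 0.1934]
tcp_rot: [1.0, 0.018, 0.001, -0.0]
force: [0.4, -0.0, 0.5]
finger_gap: 0.0931
[0.46216137 0.18221575 0.19344358] [ 9.99842676e-01  1.77154780e-02  8.85345184e-04 -4.05149986e-05] 2.1167
```

```bash
python3 -m pendant '[[-1,[5.5,0.2,-20],0],[-1,[5.5,0.2,-20],0],[-1,[0,0,-20],0],[-1,[0,0,-20],0],[-1,[0,0,-20],0],[-1,[0,0,-10],0],[-1,[0,0,0],0],[-1,[0,0,0],0]]'; python3 - <<'E'
from h import *
for n in("wrist","top","side"):
    c=imaging.camera(n);cv2.imwrite(f"pics/{n}1.png",c["frame"])
t=c
E
```

```text
time_s: 2.78
position: [0.4717, 0.1806, 0.0837]
tcp_rot: [1.0, 0.018, -0.0, 0.0]
force: [0.8, -0.4, -0.1]
finger_gap: 0.0928
```

View pics/wrist1.png

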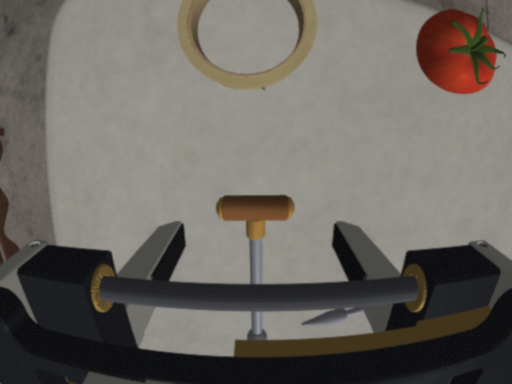

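View pics/side1.png

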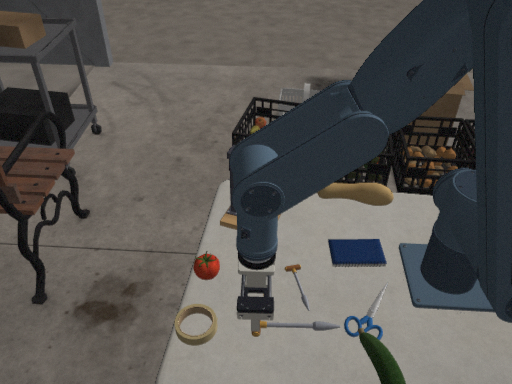

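```bash
cat >> h.py <<'E'
def fonz(c,uv,z):
    Rm=np.array(c["rotation"]); Rm=R.from_quat(Rm).as_matrix() if Rm.size==4 else Rm
    v=np.array([uv[0]-c["cx"],uv[1]-c["cy"]]);r=np.hypot(*v);th=r/c["fx"]
    d=Rm@np.array([*(np.sin(th)*v/r),np.cos(th)]);o=np.array(c["origin"]);return o+d*(z-o[2])/d[2]
E
python3 - <<'E'
from h import *
c=imaging.camera("wrist")
for p in((255,208),(217,208),(294,208)):print(fonz(c,p,.01))
print(arm.sense()["position"])
E
```

```text
[0.47126907 0.18358478 0.01      ]
[0.47010148 0.21323071 0.01      ]
[0.47228199 0.15322185 0.01      ]
[0.4726842  0.18078656 0.08495177]
```

The wrist view agrees to within 2 mm: the bar is at (255,208), midway between the fingers. I'll descend and pinch.

```bash
python3 -m pendant '[[-1,[0,1,-15],0],[-1,[0,1,-15],0],[-1,[0,0,-13],0],[-1,[0,0,-9],0],[-1,[0,0,-5],0],[-1,[0,0,0],0],[-1,[0,0,0],0]]' 60; python3 -c "
from h import *
s=arm.sense();print(s['position'],s['force'])
c=imaging.camera('wrist');cv2.imwrite('pics/wrist2.png',c['frame'])"
```

```text
time_s: 3.57
position: [0.472, 0.1827, 0.027]
tcp_rot: [1.0, 0.018, 0.0, -0.0]
force: [-0.2, 0.0, -0.5]
finger_gap: 0.0929
[0.47199055 0.18268684 0.02701092] [-0.18601282  0.02829831 -0.47965757]
```

View pics/wrist2.png

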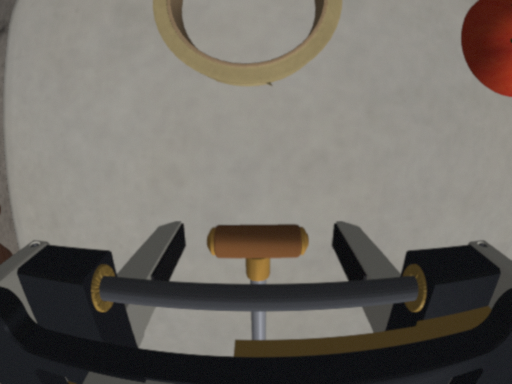

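The bar (258,241) lies centred between the fingertips. I'll close on it.

```bash
python3 -m pendant '[[1,[0,0,0],0],[1,[0,0,0],0],[1,[0,0,0],0],[1,[0,0,0],0],[1,[0,0,0],0],[1,[0,0,0],0],[1,[0,0,0],0],[1,[0,0,0],0],[1,[0,0,0],0],[1,[0,0,0],0]]' 60; python3 -c "
from h import *
c=imaging.camera('wrist');cv2.imwrite('pics/wrist3.png',c['frame'])"
```

```text
time_s: 4.45
position: [0.4718, 0.1827, 0.0267]
tcp_rot: [1.0, 0.018, 0.0, -0.0]
force: [-0.8, -0.8, 1.6]
finger_gap: 0.0582
```

View pics/wrist3.png

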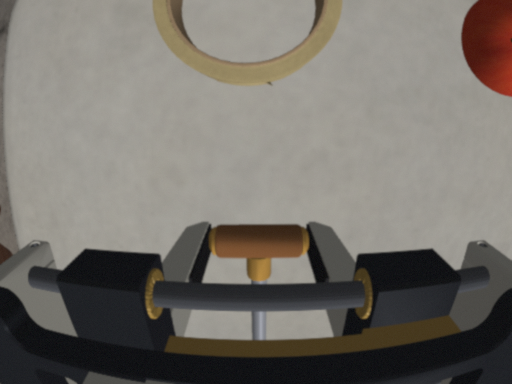

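Gap is 58 mm, so it holds the end caps. Lifting gently.

```bash
python3 -m pendant '[[1,[0,0,5],0],[1,[0,0,10],0],[1,[0,0,15],0],[1,[0,0,20],0],[1,[0,0,20],0],[1,[0,0,20],0],[1,[0,0,20],0],[1,[0,0,20],0],[1,[0,0,20],0],[1,[0,0,20],0],[1,[0,0,20],0],[1,[0,0,20],0],[1,[0,0,20],0],[1,[0,0,15],0],[1,[0,0,5],0],[1,[0,0,0],0],[1,[0,0,0],0]]' 60; python3 -c "
from h import *
for n in('wrist','side','top'):
  c=imaging.camera(n);cv2.imwrite(f'pics/{n}4.png',c['frame'])"
```

```text
time_s: 5.92
position: [0.4712, 0.1826, 0.2762]
tcp_rot: [1.0, 0.018, -0.0, 0.0]
force: [-0.1, -0.2, -4.0]
finger_gap: 0.0583
```

View pics/wrist4.png

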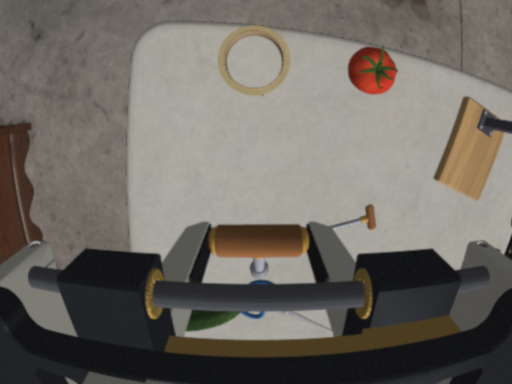

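View pics/side4.png

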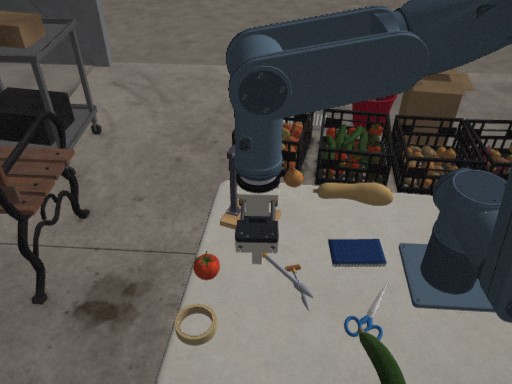

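Lifted, with the shaft about 45° out (its tip at side (308,293)). Now I'll ease the grip in stages.

```bash
python3 -m pendant '[[1,[0,0,0],0],[1,[0,0,0],0],[1,[0,0,0],0],[1,[0,0,0],0],[1,[0,0,0],0],[1,[0,0,0],0]]' 40; python3 -m pendant '[[1,[0,0,0],0],[1,[0,0,0],0],[1,[0,0,0],0],[1,[0,0,0],0],[1,[0,0,0],0],[1,[0,0,0],0]]' 25;  python3 -m pendant '[[1,[0,0,0],0],[1,[0,0,0],0],[1,[0,0,0],0],[1,[0,0,0],0],[1,[0,0,0],0],[1,[0,0,0],0],[1,[0,0,0],0],[1,[0,0,0],0]]' 15; python3 -c "
from h import *
for n in('wrist','side'):
  c=imaging.camera(n);cv2.imwrite(f'pics/{n}5.png',c['frame'])"
```

```text
time_s: 6.57
position: [0.4716, 0.1827, 0.2766]
tcp_rot: [1.0, 0.018, -0.0, 0.0]
force: [0.4, -0.0, -2.1]
finger_gap: 0.0586
time_s: 7.07
position: [0.4717, 0.1826, 0.2766]
tcp_rot: [1.0, 0.018, -0.0, 0.0]
force: [-0.1, 0.5, -3.4]
finger_gap: 0.0589
time_s: 7.73
position: [0.4717, 0.1827, 0.2766]
tcp_rot: [1.0, 0.018, -0.0, 0.0]
force: [-0.3, 0.4, -3.1]
finger_gap: 0.0594
```

View pics/side5.png

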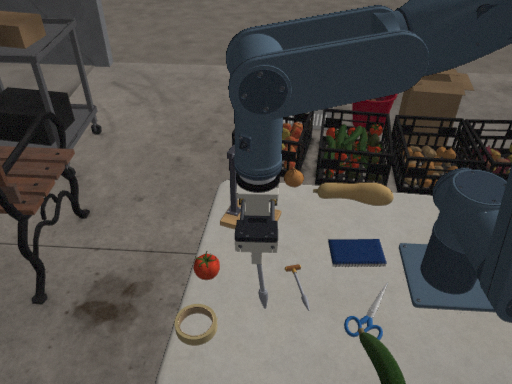

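View pics/wrist5.png

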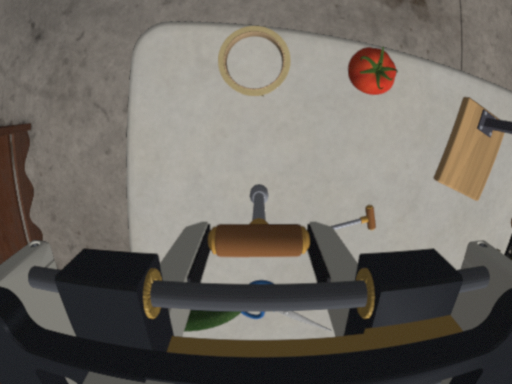

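```bash
cat >> h.py <<'E'
def ony(c,uv,y):
    o,d=ray(c,uv); return o+d*(y-o[1])/d[1]
E
python3 -c "
from h import *
c=imaging.camera('side')
f=c['frame'][215:325,225:305];cv2.imwrite('pics/z5.png',cv2.resize(f,None,fx=5,fy=5,interpolation=cv2.INTER_CUBIC))
for p in((259.5,250),(264.5,306)):print(ony(c,p,.182))"
```

```text
[0.46719202 0.182      0.25185537]
[0.45440573 0.182      0.07688855]
```

View pics/z5.png

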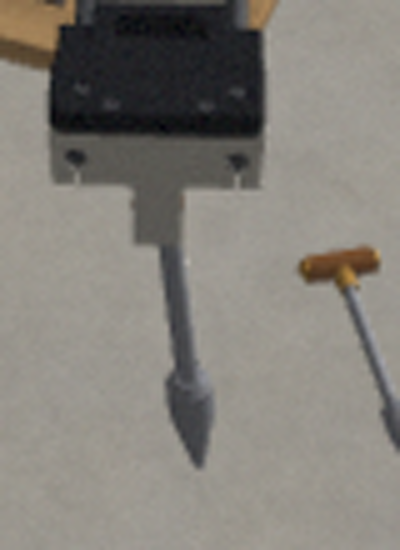

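The shaft is about 0.1 rad out of plumb. I'll ease slightly more, then firm up.

```bash
python3 -m pendant '[[1,[0,0,0],0],[1,[0,0,0],0],[1,[0,0,0],0],[1,[0,0,0],0],[1,[0,0,0],0],[1,[0,0,0],0],[1,[0,0,0],0],[1,[0,0,0],0],[1,[0,0,0],0],[1,[0,0,0],0]]' 11; python3 -c "
from h import *
c=imaging.camera('side')
f=c['frame'][215:325,225:305];cv2.imwrite('pics/z6.png',cv2.resize(f,None,fx=5,fy=5,interpolation=cv2.INTER_CUBIC))"
```

```text
time_s: 8.72
position: [0.4717, 0.1827, 0.2767]
tcp_rot: [1.0, 0.018, 0.0, 0.0]
force: [-0.1, 0.7, -2.8]
finger_gap: 0.0593
```

View pics/z6.png

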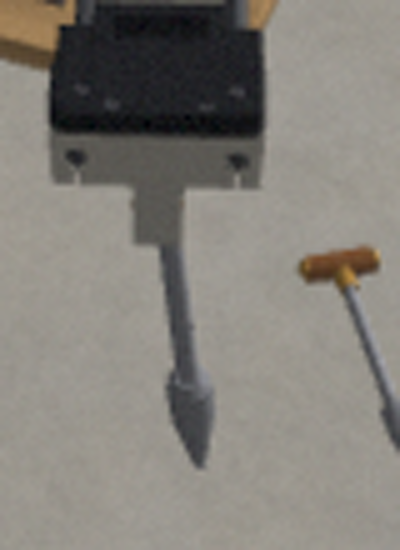

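The tilt hasn't changed: tip at about (265,308), roughly 0.1 rad, well inside 0.25. I'll regrip firmly.

```bash
python3 -m pendant '[[1,[0,0,0],0],[1,[0,0,0],0],[1,[0,0,0],0],[1,[0,0,0],0],[1,[0,0,0],0],[1,[0,0,0],0],[1,[0,0,0],0],[1,[0,0,0],0]]' 60; python3 -c "
from h import *
c=imaging.camera('side')
f=c['frame'][215:325,225:305];cv2.imwrite('pics/z7.png',cv2.resize(f,None,fx=5,fy=5,interpolation=cv2.INTER_CUBIC))
for x,z in((.472,.26),(.472,.07),(.453,.07)):print(proj(c,(x,.182,z)))
w=imaging.camera('wrist');cv2.imwrite('pics/wrist7.png',w['frame'])"
```

```text
time_s: 9.43
position: [0.4717, 0.1827, 0.2767]
tcp_rot: [1.0, 0.018, 0.0, 0.0]
force: [0.4, -0.8, -2.9]
finger_gap: 0.0581
[257.06404689 246.94417834]
[256.44634442 307.47284302]
[265.08519708 307.97869945]
```

View pics/z7.png

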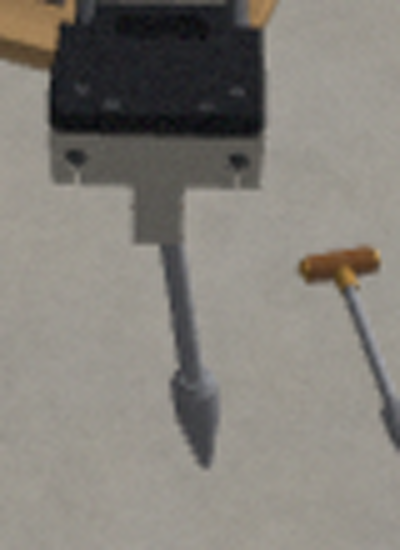

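View pics/wrist7.png

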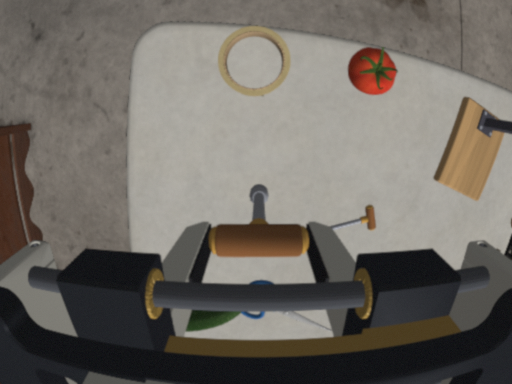

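Grip is firm and the shaft is still about 0.11 rad from plumb. I'll carry it to a point on the fork's open side, 140 mm out, while turning -19.2°.

```bash
python3 -m pendant '[[1,[-1.5,-5,0.5],-0.96],[1,[-3,-10,0.5],-0.96],[1,[-4.5,-16,0.5],-0.96],[1,[-5.2,-18,0.5],-0.96],[1,[-5.2,-18,0.5],-0.96],[1,[-5.2,-18,0.5],-0.96],[1,[-5.2,-18,0.5],-0.96],[1,[-5.2,-18,0.5],-0.96],[1,[-5.2,-18,0.5],-0.96],[1,[-5.2,-18,0.5],-0.96],[1,[-5.2,-18,0.5],-0.96],[1,[-5.2,-18,0.5],-0.96],[1,[-5.2,-18,0.5],-0.96],[1,[-5.2,-18,0.5],-0.96],[1,[-5.2,-18,0.5],-0.96],[1,[-5.2,-18,0.5],-0.96],[1,[-5.5,-20,0.5],-0.96],[1,[-4.5,-15,0.5],-0.96],[1,[-3.5,-12,0.5],-0.96],[1,[-2.5,-8,0.5],-0.96]]' 60;python3 -m pendant '[[1,[0,0,0],0],[1,[0,0,0],0],[1,[0,0,0],0]]'; python3 -c "
from h import *
print(arm.sense()['position'])
for n in('wrist','side','top'):
  c=imaging.camera(n);cv2.imwrite(f'pics/{n}8.png',c['frame'])"
```

```text
time_s: 11.2
position: [0.3781, -0.1389, 0.2868]
tcp_rot: [0.989, -0.151, 0.0, 0.0]
force: [0.6, 0.9, -3.0]
finger_gap: 0.058
time_s: 11.45
position: [0.379, -0.1369, 0.2867]
tcp_rot: [0.989, -0.149, 0.0, -0.0]
force: [0.6, 0.1, -3.9]
finger_gap: 0.0578
[ 0.37898478 -0.13687231  0.28665679]
```

View pics/wrist8.png

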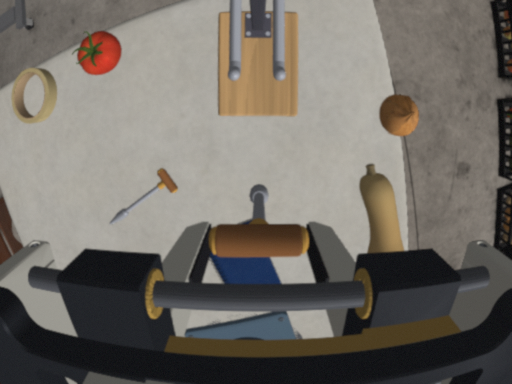

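View pics/side8.png

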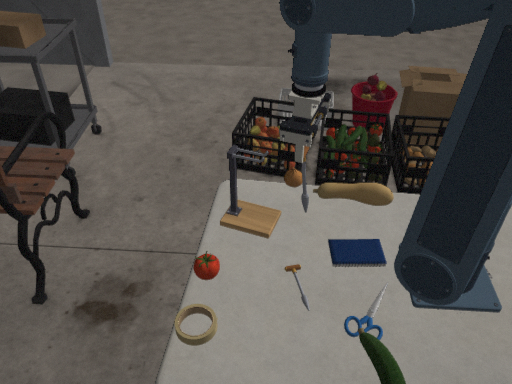

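In the wrist view the prong tips sit at columns 235 and 280, midpoint 257.5, and the bar centre is at 258. The line-up is good, so I'll advance along the fork axis.

```bash
python3 -m pendant '[[1,[4.8,-1.5,0],0],[1,[9.6,-2.9,0],0],[1,[9.6,-2.9,0],0],[1,[9.6,-2.9,0],0],[1,[9.6,-2.9,0],0],[1,[9.6,-2.9,0],0],[1,[9.6,-2.9,0],0],[1,[9.6,-2.9,0],0],[1,[9.6,-2.9,0],0],[1,[9.6,-2.9,0],0],[1,[4.8,-1.5,0],0],[1,[0,0,0],0],[1,[0,0,0],0]]' 60; python3 -c "
from h import *
print(arm.sense()['position'])
for n in('wrist','side','top'):
  c=imaging.camera(n);cv2.imwrite(f'pics/{n}9.png',c['frame'])
  if n=='side':
    f=c['frame'][120:240,200:320];cv2.imwrite('pics/z9.png',cv2.resize(f,None,fx=5,fy=5,interpolation=cv2.INTER_CUBIC))"
```

```text
time_s: 12.68
position: [0.4751, -0.1664, 0.2864]
tcp_rot: [0.989, -0.149, -0.0, -0.0]
force: [0.2, -0.2, -2.8]
finger_gap: 0.0581
[ 0.47509258 -0.16642329  0.2864456 ]
```

View pics/wrist9.png

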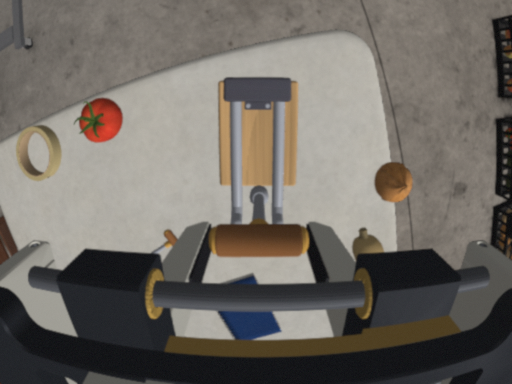

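View pics/z9.png

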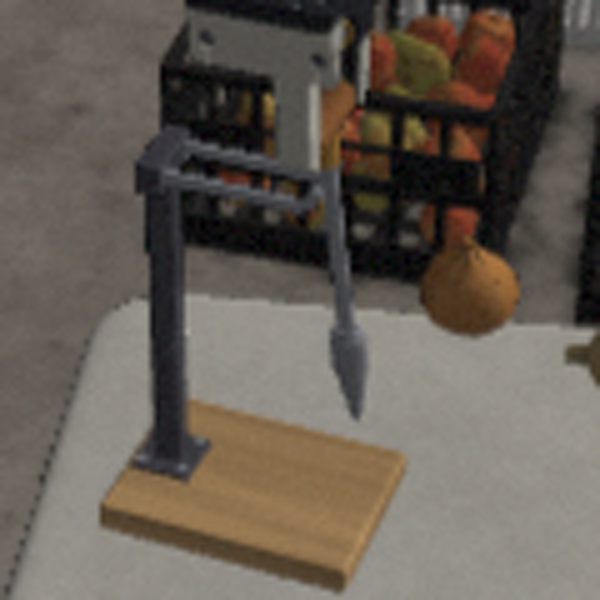

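Still centred over the prongs (columns 237 and 278, bar 258). I'll advance the last 40 mm and lower.

```bash
python3 -m pendant '[[1,[4.8,-1.5,0],0],[1,[9.6,-2.9,0],0],[1,[9.6,-2.9,0],0],[1,[9.6,-2.9,0],0],[1,[4.8,-1.5,0],0],[1,[0,0,0],0],[1,[0,0,-5],0],[1,[0,0,-7],0],[1,[0,0,-6],0],[1,[0,0,-4],0],[1,[0,0,-3],0],[1,[0,0,-2],0],[1,[0,0,0],0],[1,[0,0,0],0]]' 60; python3 -c "
from h import *
print(arm.sense()['position'],arm.sense()['force'])
for n in('wrist','side','top'):
  c=imaging.camera(n);cv2.imwrite(f'pics/{n}10.png',c['frame'])
  if n=='side':
    f=c['frame'][120:240,200:320];cv2.imwrite('pics/z10.png',cv2.resize(f,None,fx=5,fy=5,interpolation=cv2.INTER_CUBIC))"
```

```text
time_s: 14.0
position: [0.5135, -0.1782, 0.2597]
tcp_rot: [0.989, -0.149, 0.0, 0.0]
force: [0.0, -0.1, -3.3]
finger_gap: 0.0578
[ 0.51347104 -0.17815851  0.25973275] [ 0.030492   -0.1470703  -3.32454656]
```

View pics/wrist10.png

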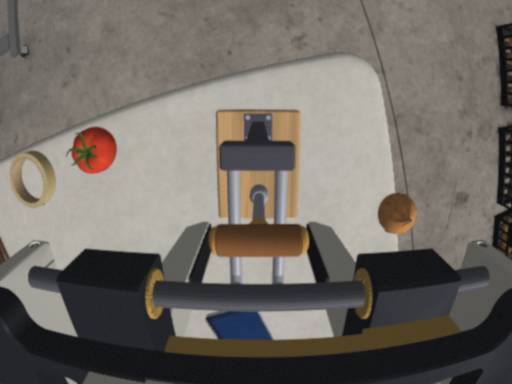

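View pics/z10.png

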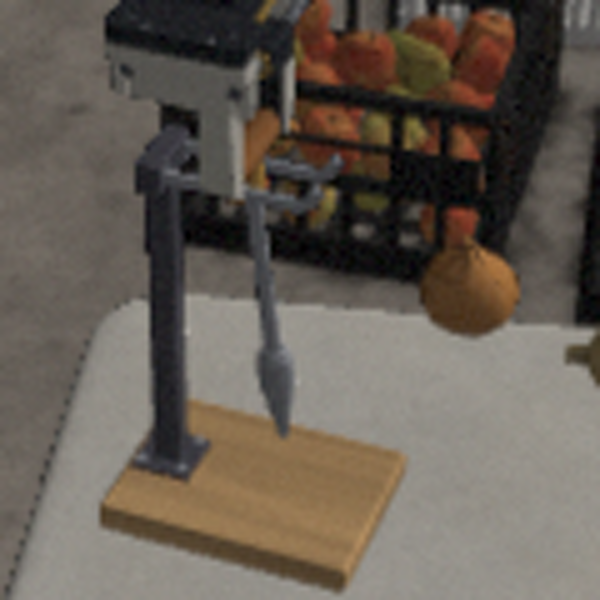

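The wrist still carries the weight (-3.3 N), so there's no contact yet. I'll lower in small steps.

```bash
python3 -m pendant '[[1,[0,0,-1],0],[1,[0,0,-1],0],[1,[0,0,0],0],[1,[0,0,0],0]]' 40; python3 -m pendant '[[1,[0,0,-1],0],[1,[0,0,0],0],[1,[0,0,0],0]]' 25;  python3 -m pendant '[[1,[0,0,-1],0],[1,[0,0,0],0],[1,[0,0,0],0]]' 12
```

```text
time_s: 14.48
position: [0.5134, -0.1781, 0.2576]
tcp_rot: [0.989, -0.149, -0.0, -0.0]
force: [1.0, -0.7, -3.0]
finger_gap: 0.0581
time_s: 14.73
position: [0.5136, -0.1782, 0.2571]
tcp_rot: [0.989, -0.149, 0.0, 0.0]
force: [-0.5, 0.9, 0.8]
finger_gap: 0.0588
time_s: 14.98
position: [0.5138, -0.1782, 0.2569]
tcp_rot: [0.989, -0.149, 0.001, 0.0]
force: [-1.7, 1.3, 5.3]
finger_gap: 0.0595
```

The force has turned positive, so the bar rests on the prongs. I'll open gently.

```bash
python3 -m pendant '[[1,[0,0,0],0],[1,[0,0,0],0],[1,[0,0,0],0]]' 5; python3 -m pendant '[[-0.35,[0,0,0],0],[-0.45,[0,0,0],0],[-0.6,[0,0,0],0],[-0.7,[0,0,0],0],[-0.8,[0,0,0],0],[-0.8,[0,0,0],0],[-0.8,[0,0,0],0],[-0.8,[0,0,0],0],[-0.8,[0,0,0],0],[-0.8,[0,0,0],0],[-0.8,[0,0,0],0],[-0.8,[0,0,0],0]]'; python3 -c "
from h import *
for n in('wrist','side'):
  c=imaging.camera(n);cv2.imwrite(f'pics/{n}11.png',c['frame'])
  if n=='side':
    f=c['frame'][120:240,200:320];cv2.imwrite('pics/z11.png',cv2.resize(f,None,fx=5,fy=5,interpolation=cv2.INTER_CUBIC))"
```

```text
time_s: 15.23
position: [0.5137, -0.1782, 0.2567]
tcp_rot: [0.989, -0.149, 0.001, 0.0]
force: [-2.4, 1.0, 6.0]
finger_gap: 0.06
time_s: 16.23
position: [0.5135, -0.1781, 0.2557]
tcp_rot: [0.989, -0.149, 0.0, 0.0]
force: [-0.3, 0.0, 0.4]
finger_gap: 0.0837
```

View pics/wrist11.png

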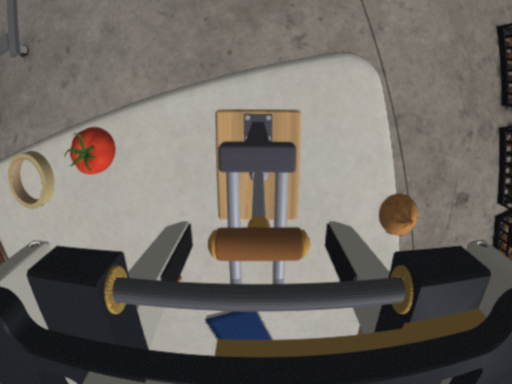

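View pics/z11.png

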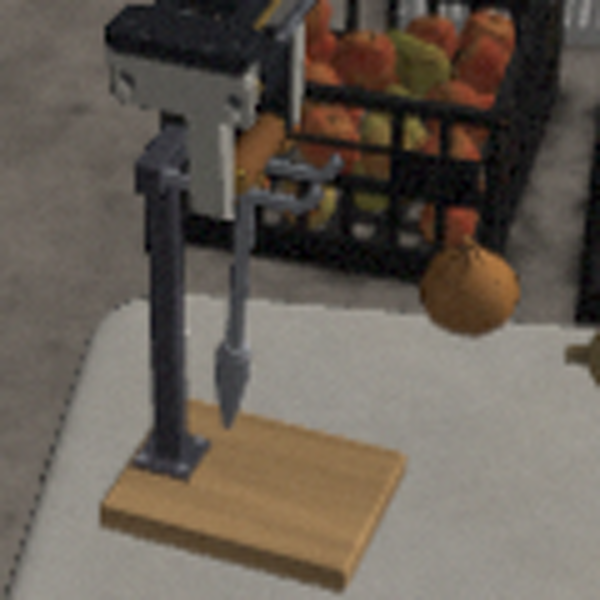

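The bar lies across both prongs and is released, swinging slightly. I'll withdraw straight up.

```bash
python3 -m pendant '[[-0.8,[0,0,4],0],[-0.8,[0,0,8],0],[-0.8,[0,0,12],0],[-0.8,[0,0,16],0],[-0.8,[0,0,16],0],[-0.8,[0,0,16],0],[-0.8,[0,0,16],0],[-0.8,[0,0,16],0],[-0.8,[0,0,8],0],[-0.8,[0,0,0],0],[-0.8,[0,0,0],0],[-0.8,[0,0,0],0],[-0.8,[0,0,0],0],[-0.8,[0,0,0],0],[-0.8,[0,0,0],0],[-0.8,[0,0,0],0],[-0.8,[0,0,0],0],[-0.8,[0,0,0],0],[-0.8,[0,0,0],0],[-0.8,[0,0,0],0]]'; cat > look.py <<'E'
from h import *
import sys
k=sys.argv[1]
w=imaging.camera('wrist');cv2.imwrite(f'pics/wrist{k}.png',w['frame'])
fs=[imaging.camera('side')['frame'][120:240,200:320] for _ in range(4)]
f=np.hstack([fs[0],fs[3]])
cv2.imwrite(f'pics/z{k}.png',cv2.resize(f,None,fx=3.3,fy=3.3,interpolation=cv2.INTER_CUBIC))
print("diff",[int(cv2.absdiff(fs[0],x).max()) for x in fs[1:]])
E
python3 look.py 12
```

```text
time_s: 18.0
position: [0.5135, -0.1781, 0.3677]
tcp_rot: [0.989, -0.149, 0.0, 0.0]
force: [-0.2, -0.1, -0.4]
finger_gap: 0.0836
diff [49, 76, 82]
```

View pics/wrist12.png

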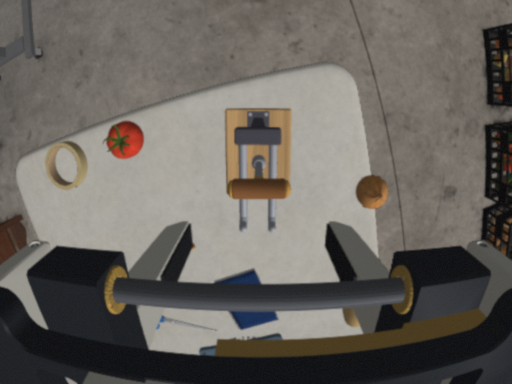

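View pics/z12.png

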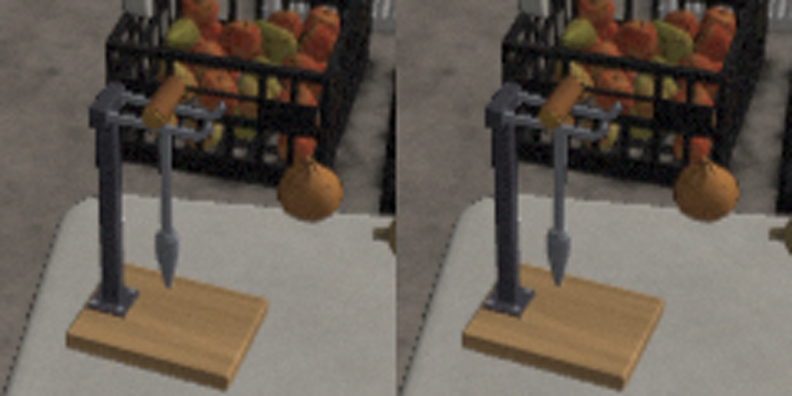

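It hangs across both prongs and still swings a little. I'll wait for it to settle.

```bash
R='[[-0.8,[0,0,0],0]]'; for i in 1 2 3 4 5 6; do python3 -m pendant '[[-0.8,[0,0,0],0],[-0.8,[0,0,0],0],[-0.8,[0,0,0],0],[-0.8,[0,0,0],0],[-0.8,[0,0,0],0],[-0.8,[0,0,0],0],[-0.8,[0,0,0],0],[-0.8,[0,0,0],0],[-0.8,[0,0,0],0],[-0.8,[0,0,0],0],[-0.8,[0,0,0],0],[-0.8,[0,0,0],0],[-0.8,[0,0,0],0],[-0.8,[0,0,0],0],[-0.8,[0,0,0],0],[-0.8,[0,0,0],0],[-0.8,[0,0,0],0],[-0.8,[0,0,0],0],[-0.8,[0,0,0],0],[-0.8,[0,0,0],0]]' |head -1; done; python3 look.py 13
```

```text
time_s: 19.92
time_s: 21.58
time_s: 23.25
time_s: 24.92
time_s: 26.58
time_s: 28.25
diff [21, 24, 26]
```

View pics/z13.png

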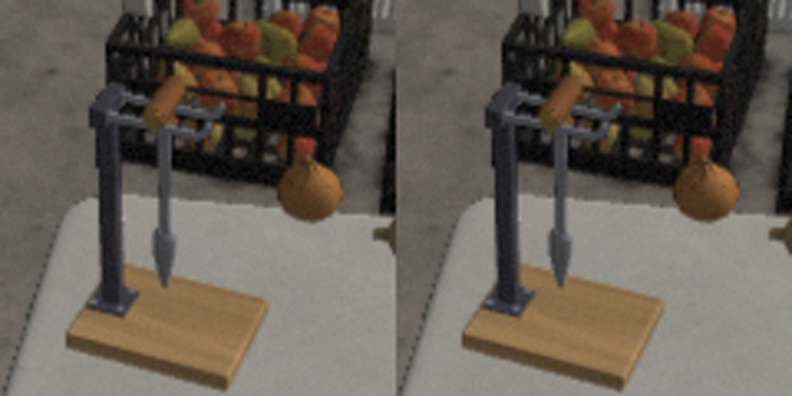

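View pics/wrist13.png

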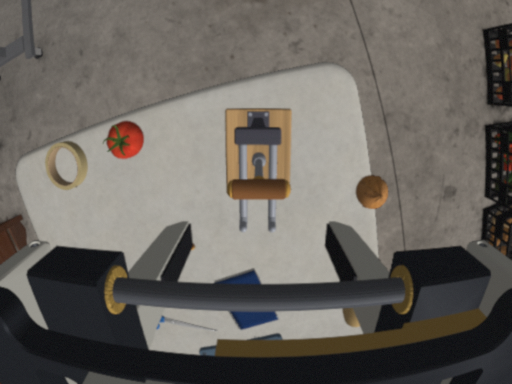

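```bash
for i in 1 2 3 4 5; do python3 -m pendant '[[-0.8,[0,0,0],0],[-0.8,[0,0,0],0],[-0.8,[0,0,0],0],[-0.8,[0,0,0],0],[-0.8,[0,0,0],0],[-0.8,[0,0,0],0],[-0.8,[0,0,0],0],[-0.8,[0,0,0],0],[-0.8,[0,0,0],0],[-0.8,[0,0,0],0],[-0.8,[0,0,0],0],[-0.8,[0,0,0],0],[-0.8,[0,0,0],0],[-0.8,[0,0,0],0],[-0.8,[0,0,0],0],[-0.8,[0,0,0],0],[-0.8,[0,0,0],0],[-0.8,[0,0,0],0],[-0.8,[0,0,0],0],[-0.8,[0,0,0],0]]' |head -1; done; python3 - <<'E'
from h import *
np.set_printoptions(precision=4,suppress=True)
fs=[imaging.camera('side')['frame'][185:208,240:260] for _ in range(12)]
g=[cv2.cvtColor(f,cv2.COLOR_BGR2GRAY).astype(np.float32) for f in fs]
print([np.round(cv2.phaseCorrelate(g[0],x)[0],2).tolist() for x in g[1:]])
w=imaging.camera('wrist')
for b in blobs(w,(5,120,60),(28,255,200),(215,170,300,205),40):print(b[0],b[1],b[2])
a=-17.15*np.pi/180
def st(p): d=p[:2]-[.513,-.1778];return d@[np.cos(a),np.sin(a)],d@[-np.sin(a),np.cos(a)]
for p in((259.5,189),(230,189),(290,189)):print(st(fonz(w,p,.24)))
for p in((242.5,226),(272.5,226)):print("tips",st(fonz(w,p,.238)))
print(st(fonz(w,(259,160),.07)))
E
```

```text
time_s: 30.17
time_s: 31.83
time_s: 33.5
time_s: 35.17
time_s: 36.83
[[0.15, -0.12], [0.02, 0.05], [0.15, 0.02], [0.07, -0.01], [0.11, 0.1], [0.13, 0.04], [0.04, 0.13], [0.03, 0.07], [0.06, -0.08], [0.12, -0.11], [0.01, 0.17]]
1168 [258.4067 188.3896] ((258.5, 187.0), (22.0, 61.0), 90.0)
(np.float64(-0.0013040267019229915), np.float64(-0.001424937028791681))
(np.float64(-0.0013099960923437116), np.float64(0.026508080926838175))
(np.float64(-0.0013008523198411552), np.float64(-0.03034491525068159))
tips (np.float64(-0.04027377152348095), np.float64(0.015385356311542732))
tips (np.float64(-0.04026852526317174), np.float64(-0.014434691901554825))
(np.float64(-0.006408861772114114), np.float64(-0.0016212073865791007))
```

The dibber is still. Its bar is about 1 mm from the seat, square to the prongs and plumb. I'll hand the job in.

```bash
python3 -c "
from rig import arm
arm.finish_job()"
```

```text
the job is handed in; nothing more can be done
```

The dibber now hangs in the fork, and I handed the job in at about 37 s of the 72 s allowed; no verdict was reported.

**What I did:**
- I picked the larger dibber, about 188 mm from bar to tip in the images. The other one was only about 125 mm.
- I pinched it by its end caps at 60 N a finger and lifted the bar to about 0.26 m, well away from the stand.
- I eased the grip to 15 N and then 11 N, and it hung about 0.1 rad from plumb. Regripping at 60 N left it at about 0.1–0.12 rad.
- I carried it in from the fork's open side, lowered it until the wrist force showed contact, let go, and withdrew straight up.

**Last checks:**
- **Position:** the bar lies across both prongs, about 1 mm from the seat along the fork and 1.5 mm off its middle line.
- **Attitude:** it is square to the prongs, and the shaft is about 0.03 rad from plumb.
- **Motion:** the swing had died out; frame-to-frame movement was under 0.2 px.
- **Clearance:** the gripper is open, about 110 mm above the release height. I gave it no contact with the tomato, onion or tape roll, and they looked unmoved in the views.

Easing the grip from 15 N to 11 N did not reduce the tilt further. No check failed or disagreed.

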